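Gauge a heat-spreader plate by pinching it and press it into the clip of its size

TASK

Pinch the aluminium plate that stands in the grey cradle to find out how thick it is, lift it out, and put it upright and about central into the one of the three spring clips that is made for that thickness, so that the spring holds it snugly. Press it down gently, without forcing it, until you feel the cushioned floor of the slot, whose depth is not known, give by about a millimetre; then let go, and leave the other things where they are.

Things in the scene. Friction and masses are not known exactly. Their poses are not given: they have to be found in the camera images.
- plate: The plate: a plain aluminium heat-spreader plate on edge in the grey cradle; 70 mm long (its x), 66 mm tall (its z), and between 8 and 16 mm thick (along its y), different every time. Rigid, 0.11 to 0.19 kg. Origin at mid-length on its underside; one broad face is 4 mm to the -y side of the origin, the other 4 to 12 mm to the +y side, according to the thickness.
- cradle: Fixed grey plastic cradle, an open tray 90 mm long (its x) by 44 mm wide (its y), rim 13 mm above the bench, inner floor 4 mm above the bench. Its trough is 34 mm wide, so the plate stands loose in it, lengthwise along the cradle's x. Origin: centre of its underside, on the bench.
- clip_s: The narrow of three spring clips, alike but for the gap; for plates 8 to 10.7 mm thick. Fixed. Black base 64 mm (x) by 54 mm (y -20 to +34). The slot runs along x: fixed wall with its face at y = -6 mm, sprung jaw on the +y side; gap 7.0 mm at rest, 11.5 mm with the jaw right back. Thinner plates stand loose, much thicker ones cannot enter. Origin: on the bench under the slot.
- slot_s (a point): Point on the narrow clip's z axis, 26 mm above the bench, at the height of the rounded beads on wall and jaw that form the narrowest place of the slot (the gap given is between them). Above the beads the lips flare outward 24 degrees from vertical, 4 mm on the wall and 5.5 mm on the jaw; highest point 40 mm above the bench. Axes as the clip.
- pad_s (a joint): The narrow clip's slot floor, a rubber pad on a spring: how far it is pressed down, m; 0 when nothing presses it, 0.003 at its hard stop; 5 N per mm. The pad rests 8 to 14 mm above the bench: its depth stop is set differently every time and is hidden in the slot, so it must be felt.
- jaw_s (a joint): How far the narrow clip's jaw is pushed back, m: 0 at rest, 0.0045 fully back; spring 2.8 N at rest plus 0.7 N per mm. A held plate of thickness t pushes it back t minus 7.0 mm. Pressing a plate down wedges the jaw open: 3 to 12 N down until past the beads, then 0 to 6 N of rubbing.
- clip_m: The middle of three spring clips, alike but for the gap; for plates 10.7 to 13.3 mm thick. Fixed. Black base 64 mm (x) by 54 mm (y -20 to +34). The slot runs along x: fixed wall with its face at y = -6 mm, sprung jaw on the +y side; gap 9.6 mm at rest, 14.1 mm with the jaw right back. Thinner plates stand loose, much thicker ones cannot enter. Origin: on the bench under the slot.
- slot_m (a point): Point on the middle clip's z axis, 26 mm above the bench, at the height of the rounded beads on wall and jaw that form the narrowest place of the slot (the gap given is between them). Above the beads the lips flare outward 24 degrees from vertical, 4 mm on the wall and 5.5 mm on the jaw; highest point 40 mm above the bench. Axes as the clip.
- pad_m (a joint): The middle clip's slot floor, a rubber pad on a spring: how far it is pressed down, m; 0 when nothing presses it, 0.003 at its hard stop; 5 N per mm. The pad rests 8 to 14 mm above the bench: its depth stop is set differently every time and is hidden in the slot, so it must be felt.
- jaw_m (a joint): How far the middle clip's jaw is pushed back, m: 0 at rest, 0.0045 fully back; spring 2.8 N at rest plus 0.7 N per mm. A held plate of thickness t pushes it back t minus 9.6 mm. Pressing a plate down wedges the jaw open: 3 to 12 N down until past the beads, then 0 to 6 N of rubbing.
- clip_l: The wide of three spring clips, alike but for the gap; for plates 13.3 to 16 mm thick. Fixed. Black base 64 mm (x) by 54 mm (y -20 to +34). The slot runs along x: fixed wall with its face at y = -6 mm, sprung jaw on the +y side; gap 12.3 mm at rest, 16.8 mm with the jaw right back. Thinner plates stand loose, much thicker ones cannot enter. Origin: on the bench under the slot.
- slot_l (a point): Point on the wide clip's z axis, 26 mm above the bench, at the height of the rounded beads on wall and jaw that form the narrowest place of the slot (the gap given is between them). Above the beads the lips flare outward 24 degrees from vertical, 4 mm on the wall and 5.5 mm on the jaw; highest point 40 mm above the bench. Axes as the clip.
- pad_l (a joint): The wide clip's slot floor, a rubber pad on a spring: how far it is pressed down, m; 0 when nothing presses it, 0.003 at its hard stop; 5 N per mm. The pad rests 8 to 14 mm above the bench: its depth stop is set differently every time and is hidden in the slot, so it must be felt.
- jaw_l (a joint): How far the wide clip's jaw is pushed back, m: 0 at rest, 0.0045 fully back; spring 2.8 N at rest plus 0.7 N per mm. A held plate of thickness t pushes it back t minus 12.3 mm. Pressing a plate down wedges the jaw open: 3 to 12 N down until past the beads, then 0 to 6 N of rubbing.
- heat_sink: Bystander: black finned heat sink, 40x45x26 mm; loose. Origin: centre of its underside.
- battery: Bystander: square battery standing upright, 18x27x48 mm; loose. Origin: centre of its underside.
- bnc_tee: Bystander: coaxial tee piece, 32x41x15 mm; loose. Origin: centre of its underside.
- tape_roll: Bystander: roll of tape lying flat, 61 mm across, 19 mm high; loose. Origin: centre of its underside.
- fuse_box: Bystander: small grey box, 31x47x19 mm; loose. Origin: centre of its underside.
Mind the look-alikes: they are no part of the job. What is shaped like the clip_s but red is not meant.

How it is judged:
By the outcome, as a careful person would: the job done as asked, in the order asked, and still so for the second after the job is handed in, with the robot touching nothing.
It also fails if it takes over 56 s, if anything falls off the work surface, if the arm or the gripper's body presses on something with over 40 N, if the wrist force passes 120 N, or if a joint passes its speed limit or range.

ROBOT

A 6-joint arm with a two-finger parallel gripper is mounted at the origin on a cart in front of the work surface, level with it; the furniture and walls round the work are solid. World frame = base frame: x ahead of the robot, y to its left, z up, the work surface at z = 0. Lengths are in m, angles in degrees, forces in N, time in s.
With the tool pointing down it reaches from about 0.375 to 0.9 m from the base axis. Payload 3.1 kg.
Tool frame: the origin (TCP) lies at the very end of the fingers, on their centre line; the grasp point (between the pads) lies 19 mm behind it; z points along the fingers, y is the line along which they close (so a half turn about z gives the same grasp; the last joint's range is limited). The gripper opens to 87 mm and grips with 3 to 60 N. Pads are 19 mm wide; open, the fingers measure 117 mm over their backs; the gripper's body (75 mm by 190 mm) begins 51 mm behind the grasp point.
Start: joints at [-10.227, 30.224, 82.088, -0, 67.689, -10.227], TCP at [0.625, 0, 0.223] pointing down, gripper open.
Joint ranges: [-176.69, 176.69], [-43.24, 126.21], [12.49, 139.97], [-82, 262], [0, 151.66], [-163.58, 163.58]. Speed limits (degrees/s): [159.86, 159.86, 180, 180, 180, 180].

INTERFACE

Orientations are given as a 3x3 rotation matrix whose columns are the frame's x, y, z axes.
In Python, from rig import bot, imaging gives the robot as it stands.
- The arm moves only by the tool drive_tool, never from a script. Its argument "deltas" is text: rows parted by semicolons, each of 5 numbers parted by spaces: the finger opening in mm, from 0 to 87, then the shift along the world's x, y, z in mm, then the turn about the world's z in rad. In form: jaw dx dy dz twist; .... A call has 1 to 12 rows; each row is the pose to reach, as a shift and turn from the pose commanded when the call began; what a row does not reach only later rows make up. A row lasts 1/10 s, in which the tool goes at most 50 mm and 8.59 degrees, less where a joint would pass 70% of its speed; a pose out of reach is approached as far as the arm can. A call with a gripper value outside its range is refused whole. The fingers move at their own pace and stop on an object; the grip force is fixed at half the most. Time passes only in rows, so rows that repeat a pose let the fingers close. It gives the time, the measured TCP pose, the force, the opening and the grip force at its end, in the units of the state.
- bot.read_state(): the state, without advancing time (a new reading comes with each control period).
- imaging.capture(name): name is "scene" or "side" or "wrist"; returns the picture (480x640x3 uint8, red, green, blue); there is no depth.
- imaging.camera_model(name): a dict with "fx", "fy", "cx", "cy" (pixels), "T" (4x4, takes a point from camera to world coordinates). Camera axes: x right, y down, z forward; pixel columns grow to the right and rows downward; lengths in m; the calibration is good to about 2 mm. The wrist camera is an equidistant fisheye: a pixel r from the principal point sees the ray r / f radians off the axis. A picture is of the moment at which its call begins: read the wrist's pose just before it. camera_model takes no time and is no camera call; for the wrist camera it gives the pose at the moment of the call.
- bot.hand_in(): hands the job in; it is judged then, once.
The state is a dict: "time_s": time; "joint_positions": joint angles; "qvel": joint speeds; "tau": joint torques, N m; "position": TCP position; "tcp_rot": TCP orientation; "force": force on the tool from outside, world axes, zero at the start; "moment": the same for the moment, N m; "opening": opening from 0.0 (shut) to 1.0 (fully open); "grasp_force": force on a finger pad.
Only numpy, scipy, OpenCV 4.12 (cv2) and the standard library are available. Lean on these libraries where they do the work, as an engineer would, in place of code of your own. Each camera call takes 0.05 s, during which the arm holds its last target. There are 200 camera calls.

## Working session

There is one attempt and no reset: what is moved stays moved. The work goes in short steps, Python scripts to look and compute and a tool call to move; the robot and the scene stay as the last step left them, time stands still between calls to the robot, and variables do not carry over. Pictures are saved under pics/ and viewed, at most 10 in all, crops included, and the job is handed in when it is done.

Besides the shell and the picture viewer there is one more tool, called after "Request:" as a command line: name --argument value ..., lists and objects as JSON in quotes. drive_tool: Moves the arm, as the interface text tells. Its arguments: {"type":"object","properties":{"deltas":{"type":"string"}},"required":["deltas"]}

```bash
mkdir -p pics; ls; python3 - <<'E'
from rig import bot, imaging
import cv2, numpy as np
for n in ["scene","side","wrist"]:
    im=imaging.capture(n); cv2.imwrite(f"pics/{n}0.png",im[:,:,::-1])
    m=imaging.camera_model(n); print(n,{k:np.round(v,3).tolist() for k,v in m.items() if k!='name' and not isinstance(v,str)})
s=bot.read_state(); print(s)
E
```

```text
pics
scene {'fx': 516.955, 'fy': 516.955, 'cx': 323.126, 'cy': 235.136, 'T': [[0.686, -0.328, 0.649, -0.202], [-0.727, -0.321, 0.607, -0.651], [0.01, -0.889, -0.459, 0.54], [0.0, 0.0, 0.0, 1.0]]}
side {'fx': 501.134, 'fy': 501.134, 'cx': 326.204, 'cy': 240.122, 'T': [[0.999, 0.035, -0.032, 0.532], [0.045, -0.486, 0.873, -0.777], [0.015, -0.873, -0.487, 0.501], [0.0, 0.0, 0.0, 1.0]]}
wrist {'fx': 371.648, 'fy': 371.648, 'cx': 319.312, 'cy': 246.329, 'T': [[1.0, -0.0, -0.002, 0.625], [-0.001, -0.957, -0.289, 0.081], [-0.002, 0.289, -0.957, 0.384], [0.0, 0.0, 0.0, 1.0]]}
{'time_s': 0.15, 'joint_positions': array([-1.02282955e+01,  3.02692780e+01,  8.21398180e+01, -7.02139627e-04,
        6.76909050e+01, -1.02270886e+01]), 'qvel': array([-0.05497462, -0.18452623, -0.12477362,  0.0110032 , -0.02312344,
       -0.06635115]), 'tau': array([ 9.14956272e-04, -4.40429199e+01, -1.76841742e+01,  6.33679633e-02,
        5.52540855e-02, -1.06930895e-04]), 'position': array([6.24425381e-01, 1.18732056e-04, 2.21767491e-01]), 'tcp_rot': array([[ 1.66603088e-05,  9.99998521e-01, -1.71962148e-03],
       [ 9.99999955e-01, -1.61465691e-05,  2.98765082e-04],
       [ 2.98736874e-04, -1.71962638e-03, -9.99998477e-01]]), 'force': array([ 0.08990896, -0.42190398, -0.16090347]), 'moment': array([0.01659221, 0.00346926, 0.01343074]), 'grasp_force': 0.0, 'opening': 0.997075594679721}
```

View pics/scene0.png

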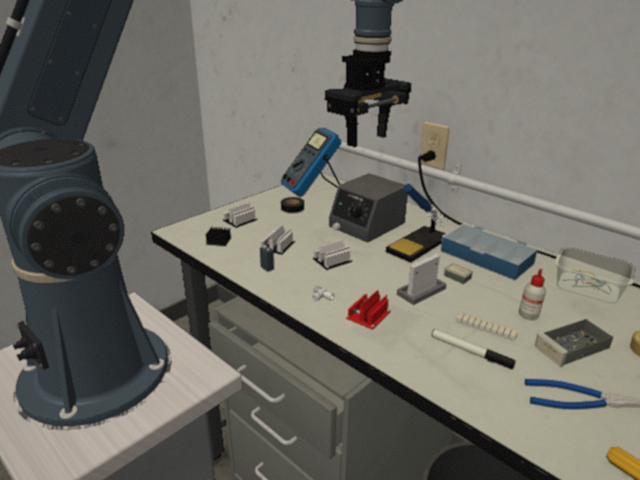

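View pics/wrist0.png

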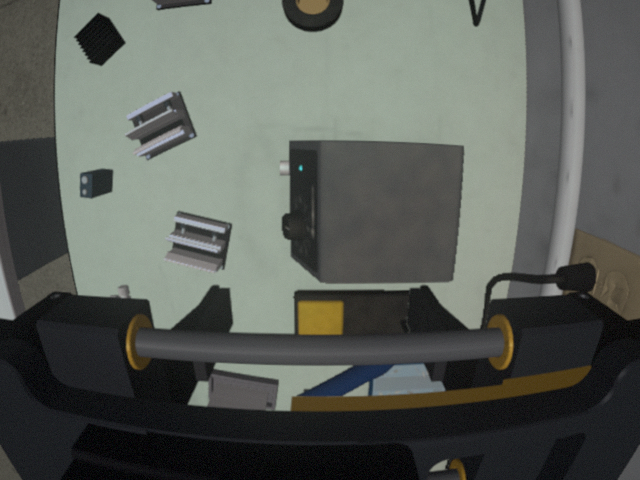

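```bash
cat > h.py <<'E'
import numpy as np, cv2
from rig import bot, imaging
def ray(m,u,v,fish=False):
    x=np.array([(u-m['cx'])/m['fx'],(v-m['cy'])/m['fy']])
    if fish:
        r=np.hypot(*x); d=np.array([*(x/r*np.sin(r) if r>0 else x),np.cos(r)])
    else: d=np.array([*x,1.])
    T=np.array(m['T']); return T[:3,3],T[:3,:3]@d
def onz(m,u,v,z,fish=False):
    o,d=ray(m,u,v,fish); return o+d*(z-o[2])/d[2]
def shot(n,f):
    m=imaging.camera_model(n); im=imaging.capture(n)[:,:,::-1].copy(); cv2.imwrite('pics/'+f,im); return m,im
E
python3 - <<'E'
from h import *
m=imaging.camera_model('scene'); w=imaging.camera_model('wrist')
for n,u,v,z in [('clipA',240,215,.02),('clipB',278,240,.02),('clipC',333,255,.02),('red',368,310,.02),('plate',424,275,.04),('cradle',421,293,.005),('batt',267,258,.024),('tape',292,204,.01),('tee',323,293,.01)]: print(n,onz(m,u,v,z).round(3))
for n,u,v,z in [('B',162,126,.03),('C',198,240,.03),('batt',95,183,.03)]: print(n,onz(w,u,v,z,True).round(3))
im=cv2.imread('pics/scene0.png'); 
cv2.imwrite('pics/c0.png',cv2.resize(im[190:340,200:480],None,fx=2.8,fy=2.8,interpolation=cv2.INTER_CUBIC))
E
```

```text
clipA [0.472 0.248 0.02 ]
clipB [0.45 0.09 0.02]
clipC [ 0.484 -0.039  0.02 ]
red [ 0.385 -0.211  0.02 ]
plate [ 0.52  -0.233  0.04 ]
cradle [ 0.512 -0.235  0.005]
batt [0.378 0.043 0.024]
tape [0.618 0.223 0.01 ]
tee [ 0.38  -0.109  0.01 ]
B [0.468 0.099 0.03 ]
C [ 0.499 -0.019  0.03 ]
batt [0.38  0.046 0.03 ]
```

View pics/c0.png

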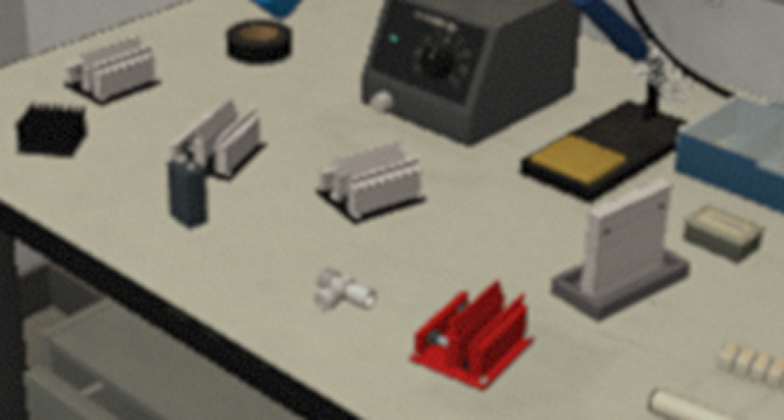

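Request:
drive_tool --deltas "87 -150 165 -60 0;87 -150 165 -60 0;87 -150 165 -60 0;87 -150 165 -60 0;87 -150 165 -60 0;87 -150 165 -60 0;87 -150 165 -60 0;87 -150 165 -60 0"

```text
time_s: 0.95
position: [0.4767, 0.1646, 0.163]
tcp_rot: [[0.001, 1.0, 0.002], [1.0, -0.001, -0.0], [-0.0, 0.002, -1.0]]
force: [-0.6, 0.9, 0.0]
opening: 1.004
grasp_force: 0.0
```

```bash
python3 - <<'E'
from h import *
import pickle
m,im=shot('wrist','wA.png'); pickle.dump(m,open('wA.pkl','wb')); print(bot.read_state()['position'])
E
```

```text
[0.47678834 0.16434172 0.16300264]
```

Request:
drive_tool --deltas "87 0 -150 0 0;87 0 -150 0 0;87 0 -150 0 0;87 0 -150 0 0;87 0 -150 0 0;87 0 -150 0 0"

```text
time_s: 1.6
position: [0.4752, 0.0151, 0.1626]
tcp_rot: [[0.001, 1.0, 0.0], [1.0, -0.001, 0.0], [0.0, 0.0, -1.0]]
force: [-0.2, 0.6, -0.1]
opening: 1.0
grasp_force: 0.0
```

```bash
python3 - <<'E'
from h import *
import pickle
m,im=shot('wrist','wB.png'); pickle.dump(m,open('wB.pkl','wb')); print(bot.read_state()['position'])
E
```

```text
[0.47503945 0.01570327 0.16258804]
```

Request:
drive_tool --deltas "87 20 -115 0 0;87 20 -115 0 0;87 20 -115 0 0;87 20 -115 0 0;87 20 -115 0 0"

```text
time_s: 2.15
position: [0.4944, -0.0983, 0.1623]
tcp_rot: [[-0.001, 1.0, -0.002], [1.0, 0.001, 0.001], [0.001, -0.002, -1.0]]
force: [0.1, 0.1, -0.3]
opening: 0.999
grasp_force: 0.0
```

```bash
python3 - <<'E'
from h import *
import pickle
m,im=shot('wrist','wC.png'); pickle.dump(m,open('wC.pkl','wb')); print(bot.read_state()['position'])
E
```

```text
[ 0.49414593 -0.09791351  0.16228771]
```

Request:
drive_tool --deltas "87 10 -190 0 0;87 10 -190 0 0;87 10 -190 0 0;87 10 -190 0 0;87 10 -190 0 0;87 10 -190 0 0;87 10 -190 0 0"

```text
time_s: 2.9
position: [0.5045, -0.2871, 0.1622]
tcp_rot: [[-0.002, 1.0, -0.002], [1.0, 0.002, 0.002], [0.002, -0.002, -1.0]]
force: [-0.4, 0.2, -0.1]
opening: 0.999
grasp_force: 0.0
```

```bash
python3 - <<'E'
from h import *
import pickle
m,im=shot('wrist','wP.png'); pickle.dump(m,open('wP.pkl','wb')); print(bot.read_state()['position'])
ims=[cv2.imread(f'pics/w{c}.png')[0:290,60:460] for c in 'ABCP']
cv2.imwrite('pics/tour.png',np.vstack([np.hstack(ims[:2]),np.hstack(ims[2:])]))
E
```

```text
[ 0.50466238 -0.28716668  0.16233548]
```

View pics/tour.png

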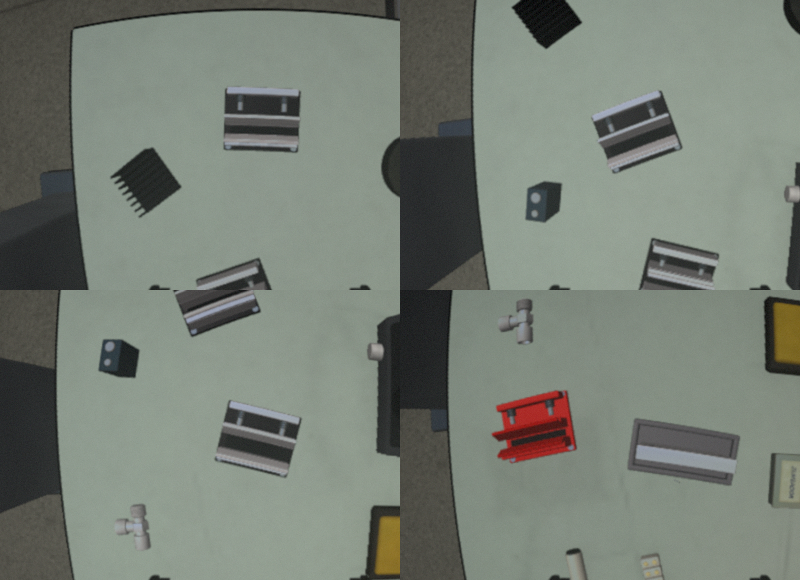

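```bash
python3 - <<'E'
import cv2,numpy as np
o=[]
for c,(x,y) in dict(A=(262,119),B=(297,131),C=(258,148),P=(344,161)).items():
    k=cv2.imread(f'pics/w{c}.png')[y-48:y+48,x-64:x+64] if c!='P' else cv2.imread('pics/wP.png')[y-48:y+48,x-64:x+64]
    o.append(cv2.resize(k,(400,300),interpolation=cv2.INTER_CUBIC))
cv2.imwrite('pics/zoom.png',np.vstack([np.hstack(o[:2]),np.hstack(o[2:])]))
E
```

```text
(no output)
```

View pics/zoom.png

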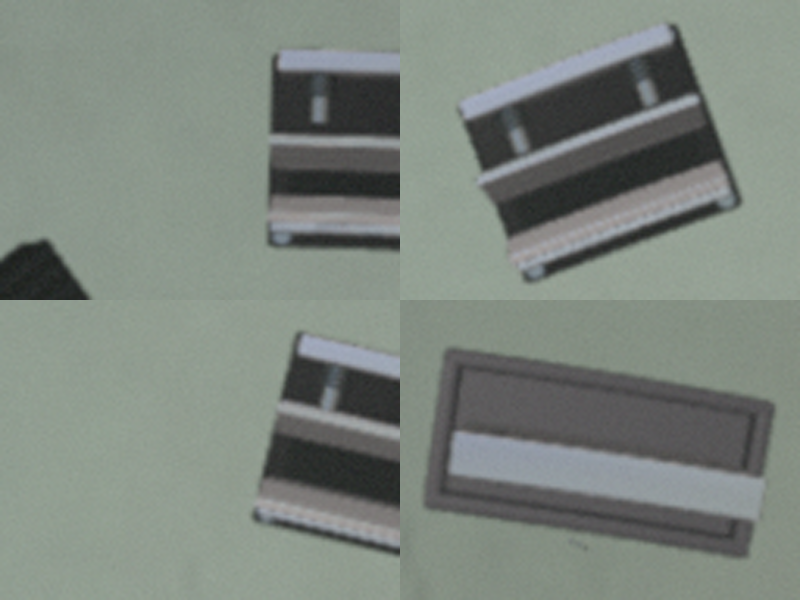

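```bash
cat >> h.py <<'E'
def proj(m,P,fish=True):
    T=np.array(m['T']); q=(np.asarray(P)-T[:3,3])@T[:3,:3]
    rho=np.hypot(q[...,0],q[...,1]); th=np.arctan2(rho,q[...,2]); k=th/np.maximum(rho,1e-9)
    return m['fx']*q[...,0]*k+m['cx'], m['fy']*q[...,1]*k+m['cy']
def rect(m,im,c,yaw,z,hx=.045,hy=.045,r=.0005):
    "top view in a local frame: columns local +x, rows local -y"
    X,Y=np.meshgrid(np.arange(-hx,hx,r),np.arange(hy,-hy,-r)); a=np.radians(yaw)
    P=np.stack([c[0]+X*np.cos(a)-Y*np.sin(a),c[1]+X*np.sin(a)+Y*np.cos(a),0*X+z],-1)
    u,v=proj(m,P); return cv2.remap(im,u.astype(np.float32),v.astype(np.float32),cv2.INTER_CUBIC)
E
python3 - <<'E'
from h import *
import pickle
o=[]
for c,(x,y) in dict(A=(322,119),B=(297,131),C=(318,148)).items():
    m=pickle.load(open(f'w{c}.pkl','rb')); im=cv2.imread(f'pics/w{c}.png')
    hsv=cv2.cvtColor(im,cv2.COLOR_BGR2Lab).astype(int)
    bg=np.median(hsv[y-60:y+60,x-60:x+60].reshape(-1,3),0)
    k=(np.abs(hsv-hsv[y-55,x-55])[...,1:].sum(-1)>7)|(np.abs(hsv-hsv[y-55,x-55])[...,0]>50)
    k=k.astype(np.uint8); n,l,st,ce=cv2.connectedComponentsWithStats(k)
    i=l[y,x] or l[y+5,x]; pts=np.argwhere(l==i)[:,::-1].astype(np.float32)
    b=cv2.boxPoints(cv2.minAreaRect(pts)); w=np.array([onz(m,*p,.02,True)[:2] for p in b]); ctr=w.mean(0)
    e=[w[1]-w[0],w[2]-w[1]]; angs=[(np.degrees(np.arctan2(d[1],d[0]))+90)%180-90 for d in e]
    print(c,len(pts),ctr.round(4),[round(np.linalg.norm(d),4) for d in e],np.round(angs,1))
    yaw=min(angs,key=abs); o.append(cv2.resize(rect(m,im,ctr,yaw,.026),(400,400)))
m=pickle.load(open('wP.pkl','rb')); im=cv2.imread('pics/wP.png')
k=((im.min(-1)>135)&(im[...,0]>im[...,1])).astype(np.uint8); k[:100]=0;k[230:]=0;k[:,:270]=0;k[:,410:]=0
pts=np.argwhere(k)[:,::-1].astype(np.float32); r=cv2.minAreaRect(pts); b=cv2.boxPoints(r)
w=np.array([onz(m,*p,.07,True)[:2] for p in b]);print('plate',len(pts),r,w.round(4).tolist(),w.mean(0))
r=rect(m,im,w.mean(0),-8,.07); o.append(cv2.resize(r,(400,400)))
cv2.imwrite('pics/rect.png',cv2.resize(np.vstack([np.hstack(o[:2]),np.hstack(o[2:])]),(600,600)))
E
```

```text
A 4706 [0.4789 0.2614] [np.float64(0.0528), np.float64(0.0607)] [87.2 -2.5]
B 4733 [0.4556 0.1017] [np.float64(0.0626), np.float64(0.0526)] [ 19.4 -70. ]
C 4645 [ 0.4926 -0.0259] [np.float64(0.0515), np.float64(0.0612)] [ 75.9 -13.7]
plate 1239 ((345.57025146484375, 168.35467529296875), (99.1409912109375, 13.46122932434082), 8.560890197753906) [[0.4881, -0.2266], [0.4895, -0.2175], [0.5571, -0.2268], [0.556, -0.2362]] [ 0.5226733 -0.2267894]
```

View pics/rect.png

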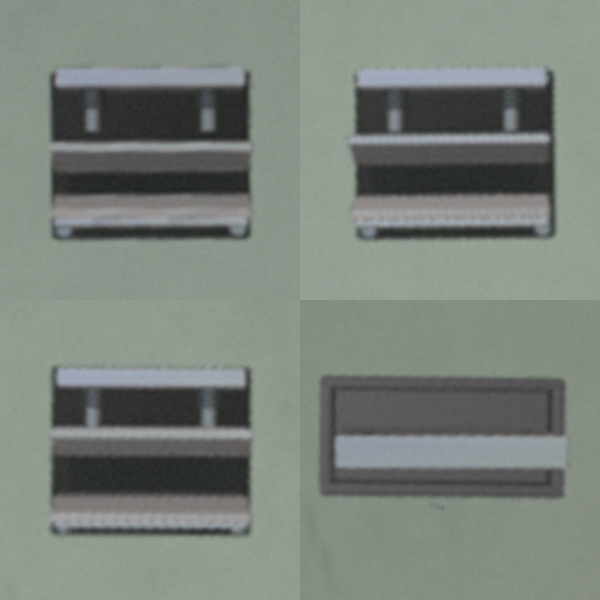

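A (tour) is the narrow clip at about (0.479, 0.261), B the middle one and C the wide one, with gaps of about 6.6, 9.6 and 11.4 mm. The red clip at scene (368,310) is the decoy. The fuse box (459,272) and grey box (572,342) could be taken for the plate or cradle, but the plate is the one at (424,275), yaw about -8°. Next I go above it.

Request:
drive_tool --deltas "87 18 63 0 1.431;87 18 63 0 1.431;87 18 63 0 1.431;87 18 63 0 1.431;87 18 63 0 1.431;87 18 63 0 1.431;87 18 63 0 1.431;87 18 63 0 1.431;87 18 63 0 1.431;87 18 63 0 1.431;87 18 63 0 1.431;87 18 63 0 1.431"

```text
time_s: 4.15
position: [0.5229, -0.2256, 0.1626]
tcp_rot: [[-0.99, 0.139, -0.0], [0.139, 0.99, 0.0], [0.0, 0.0, -1.0]]
force: [0.2, -0.6, -0.4]
opening: 0.998
grasp_force: 0.0
```

```bash
python3 - <<'E'
from h import *
import pickle
m,im=shot('wrist','wP2.png'); pickle.dump(m,open('wP2.pkl','wb')); s=bot.read_state(); print(s['position'],s['tcp_rot'],s['joint_positions'])
E
```

```text
[ 0.52290708 -0.22582899  0.16262372] [[-9.90216014e-01  1.39542728e-01 -2.69502917e-04]
 [ 1.39542644e-01  9.90216014e-01  3.11645225e-04]
 [ 3.10353929e-04  2.70988943e-04 -9.99999915e-01]] [-3.45989904e+01  3.03918470e+01  9.35391724e+01  7.14515558e-03
  5.60918305e+01 -1.16581593e+02]
```

View pics/wP2.png

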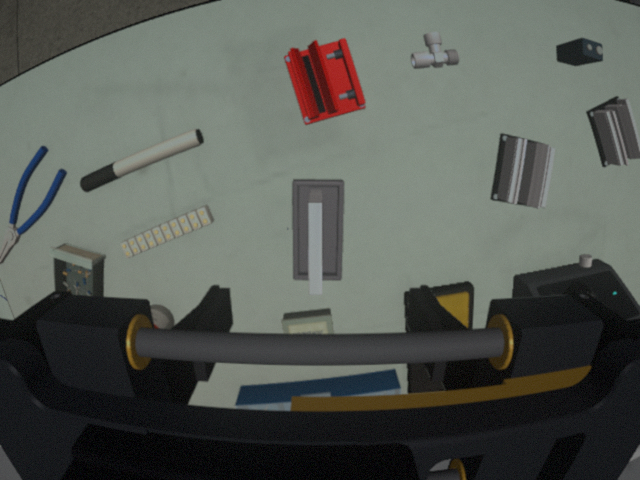

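Request:
drive_tool --deltas "87 0 0 -40 0;87 0 0 -80 0;87 0 0 -110 0;87 0 0 -121 0;87 0 0 -121 0;60 0 0 -121 0;40 0 0 -121 0;25 0 0 -121 0;20 0 0 -121 0;18 0 0 -121 0;17 0 0 -121 0;17 0 0 -121 0"

```text
time_s: 5.4
position: [0.523, -0.227, 0.0416]
tcp_rot: [[-0.99, 0.139, 0.0], [0.139, 0.99, -0.0], [-0.0, -0.0, -1.0]]
force: [-0.7, 0.2, 0.2]
opening: 0.446
grasp_force: 0.0
```

Request:
drive_tool --deltas "15 0 0 0 0;13 0 0 0 0;11 0 0 0 0;9 0 0 0 0;7 0 0 0 0;4 0 0 0 0;0 0 0 0 0;0 0 0 0 0;0 0 0 0 0;0 0 0 0 0;0 0 0 0 0"

```text
time_s: 6.5
position: [0.523, -0.227, 0.0415]
tcp_rot: [[-0.99, 0.139, 0.0], [0.139, 0.99, -0.0], [-0.0, -0.0, -1.0]]
force: [-0.5, 0.2, 0.2]
opening: 0.106
grasp_force: 30.0
```

```bash
python3 - <<'E'
from h import *
m,im=shot('wrist','wG.png'); s=bot.read_state(); print(s['time_s'],s['position'],s['opening']*87,s['grasp_force'],s['force'])
m,im=shot('side','sG.png');s=bot.read_state(); print(s['opening']*87)
a=cv2.imread('pics/wG.png')[150:400,190:450]; o,d=ray(m,0,0)
T=np.array(m['T']);q=(np.array([.523,-.226,.06])-T[:3,3])@T[:3,:3]; u,v=int(m['fx']*q[0]/q[2]+m['cx']),int(m['fy']*q[1]/q[2]+m['cy']); print(u,v)
b=im[v-60:v+60,u-60:u+60]; cv2.imwrite('pics/g.png',np.hstack([cv2.resize(a,(416,400)),cv2.resize(b,(380,400),interpolation=cv2.INTER_CUBIC)]))
E
```

```text
6.55 [ 0.52300698 -0.22699655  0.04152496] 9.504123076322829 29.999790341971675 [ 0.17047189 -0.83073001  0.40432106]
9.326497719070199
333 324
```

View pics/g.png

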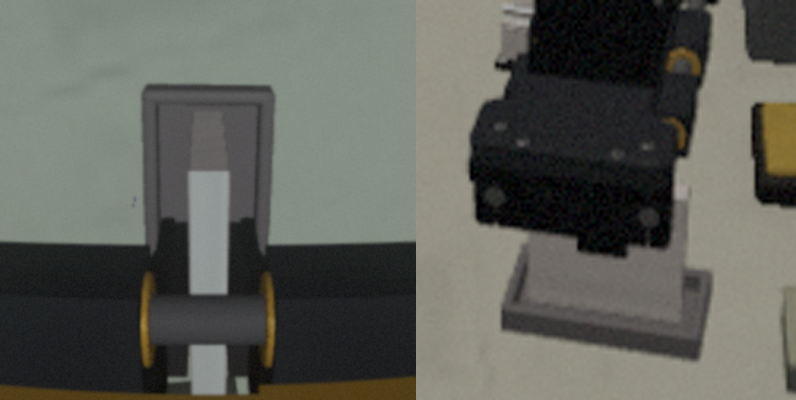

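Thickness is about 9.4 mm, so it goes in the narrow clip (A). The picture shows the plate gripped squarely at the top. I lift, carry it along clear of the station, and look at clip A from directly above.

Request:
drive_tool --deltas "0 0 0 15 0;0 0 0 50 0;0 0 0 90 0;0 0 0 125 0;0 0 0 142 0;0 -20 40 142 0;0 -20 85 142 0;0 -20 130 142 0;0 -20 175 142 0;0 -20 220 142 0;0 -20 265 142 0;0 -20 310 142 0"

```text
time_s: 7.8
position: [0.5021, 0.0849, 0.1834]
tcp_rot: [[-0.99, 0.14, -0.001], [0.14, 0.99, 0.0], [0.001, 0.0, -1.0]]
force: [0.9, -0.2, -1.4]
opening: 0.108
grasp_force: 30.0
```

Request:
drive_tool --deltas "0 0 45 0 0;0 0 90 0 0.1;0 0 135 0 0.1;0 20 171 0 0.1;0 57 171 0 0.1;0 57 171 0 0.1;0 57 171 0 0.1;0 57 171 0 0.1;0 57 171 0 0.1"

```text
time_s: 8.7
position: [0.5587, 0.2535, 0.1833]
tcp_rot: [[-0.999, 0.04, -0.002], [0.04, 0.999, -0.0], [0.002, -0.0, -1.0]]
force: [0.5, 0.4, -1.5]
opening: 0.105
grasp_force: 30.0
```

```bash
python3 - <<'E'
from h import *
import pickle
m,im=shot('wrist','wA2.png'); pickle.dump(m,open('wA2.pkl','wb')); s=bot.read_state(); print(s['time_s'],s['position'],s['tcp_rot'][:,1],s['opening']*87,s['grasp_force'],s['force'])
a=rect(m,im,(.479,.2544),-2.3,.026,.045,.045,.0003)
cv2.imwrite('pics/a2.png',np.hstack([cv2.resize(a,(400,400)),cv2.resize(im[150:400,190:450],(400,400))]))
E
```

```text
8.75 [0.55894405 0.25349828 0.1834277 ] [ 4.03363067e-02  9.99186112e-01 -3.08950316e-04] 9.22956000592173 29.99960366607411 [-0.00470403 -0.25553973 -0.3064947 ]
```

View pics/a2.png

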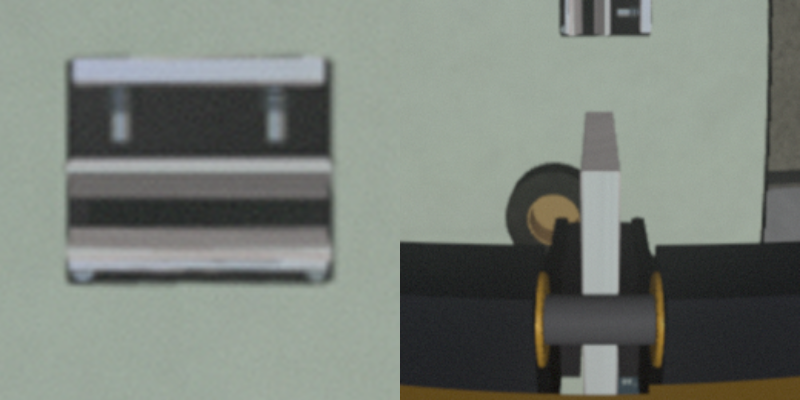

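```bash
python3 - <<'E'
from h import *
import pickle
m=pickle.load(open('wA2.pkl','rb')); im=cv2.imread('pics/wA2.png'); g=im.mean(-1)
tcp=np.array([.55894,.25350,.18343]); ty=np.array([.04034,.99919]); tx=np.array([ty[1],-ty[0]])  # tx ~ plate +x (world)
zt=tcp[2]+.0285
for r in (262,275,290,315):
    p=g[r,295:345]; d=np.diff(p); k=d.argmax(); j=d.argmin(); 
    a,b=[onz(m,295+q+.5,r,zt,True)[:2]-tcp[:2] for q in (k,j)]; print(r,295+k,295+j,'across mm',1e3*a@ty,1e3*b@ty,'along',1e3*a@tx)
c=g[245:275,316:324].mean(1); k=np.diff(c).argmax(); e=onz(m,320,245+k+.5,zt,True)[:2]-tcp[:2]; print('end row',245+k,'along',1e3*e@tx)
# beads
R=rect(m,im,(.479,.2544),-2.3,.026,.045,.03,.0002).mean(-1)
for s in (slice(90,180),slice(180,270),slice(270,360)):
    p=R[:,s].mean(1); d=np.diff(cv2.GaussianBlur(p[:,None],(1,9),0)[:,0]); y=30-np.arange(len(d))*.2-.1
    w=(y<5)&(y>-3); v=(y<-3)&(y>-9); print('jaw',y[w][d[w].argmin()].round(2),'wall',y[v][d[v].argmax()].round(2))
E
```

```text
262 306 331 across mm -3.3185638198462484 6.215447880630583 along -32.882839743010116
275 307 299 across mm -2.9950938637453555 -6.088094928643329 along -27.57086192646933
290 307 332 across mm -3.068946240493338 6.728198004997646 along -21.259854930455845
315 307 331 across mm -3.209598640621113 6.4662748820960605 along -10.226679019044331
end row 256 along -35.092016247864976
jaw 0.7 wall -6.1
jaw 0.5 wall -6.1
jaw 0.5 wall -5.9
```

```bash
python3 - <<'E'
from h import *
import pickle
for n in ('A','A2'):
    m=pickle.load(open(f'w{n}.pkl','rb')); im=cv2.imread(f'pics/w{n}.png'); T=np.array(m['T']); print(n,T.round(4).tolist())
    R=rect(m,im,(.479,.2544),-2.3,.026,.045,.03,.0002).mean(-1)
    for s in (slice(90,180),slice(270,360)):
        p=R[:,s].mean(1); d=np.diff(cv2.GaussianBlur(p[:,None],(1,9),0)[:,0]); y=30-np.arange(len(d))*.2-.1
        w=(y<5)&(y>-3); v=(y<-3)&(y>-9); print('jaw',y[w][d[w].argmin()].round(2),'wall',y[v][d[v].argmax()].round(2))
    R=rect(m,im,(.479,.2544),-2.3,.003,.045,.04,.0002).mean(-1)
    p=R[60:110].mean(0); d=np.diff(cv2.GaussianBlur(p[None],(9,1),0)[0]); x=-45+np.arange(len(d))*.2+.1
    print('base x',x[:120][d[:120].argmin()],x[330:][d[330:].argmax()])
E
```

```text
A [[1.0, -0.0018, 0.0015, 0.4766], [-0.0013, -0.9573, -0.2892, 0.2456], [0.0019, 0.2892, -0.9573, 0.3255], [0.0, 0.0, 0.0, 1.0]]
jaw 0.7 wall -6.1
jaw 0.7 wall -6.1
base x -32.5 31.500000000000007
A2 [[0.041, 0.9574, 0.2857, 0.48], [0.9992, -0.0389, -0.0131, 0.2585], [-0.0015, 0.286, -0.9582, 0.3459], [0.0, 0.0, 0.0, 1.0]]
jaw 0.7 wall -6.1
jaw 0.5 wall -5.9
base x -32.3 31.500000000000007
```

```bash
python3 - <<'E'
from h import *
import pickle
for i in range(3):
    s=bot.read_state(); m=imaging.camera_model('wrist'); T=np.array(m['T']); R=s['tcp_rot']
    print(s['position'].round(4), (R.T@(T[:3,3]-s['position'])*1e3).round(2), (R.T@T[:3,:3]).round(4)[:,2])
    imaging.capture('wrist')
m,im=shot('wrist','wA3.png'); pickle.dump(m,open('wA3.pkl','wb'))
R=rect(m,im,(.479,.2544),-2.3,.026,.045,.03,.0002).mean(-1)
for s in (slice(90,180),slice(270,360)):
        p=R[:,s].mean(1); d=np.diff(cv2.GaussianBlur(p[:,None],(1,9),0)[:,0]); y=30-np.arange(len(d))*.2-.1
        w=(y<5)&(y>-3); v=(y<-3)&(y>-9); print('jaw',y[w][d[w].argmin()].round(2),'wall',y[v][d[v].argmax()].round(2))
E
```

```text
[0.5589 0.2535 0.1834] [  79.15    1.79 -162.51] [-0.2878 -0.0012  0.9577]
[0.5592 0.2536 0.1836] [  79.15    1.78 -162.48] [-0.2878 -0.0012  0.9577]
[0.5594 0.2537 0.1837] [  79.15    1.78 -162.49] [-0.2878 -0.0012  0.9577]
jaw 0.5 wall -6.1
jaw 0.9 wall -5.9
```

Request:
drive_tool --deltas "0 -40 -1.8 0 0;0 -81 -1.8 0 0;0 -81 -1.8 0 0;0 -81 -1.8 -40 0;0 -81 -1.8 -80 0;0 -81 -1.8 -95 0;0 -81 -1.8 -100 0;0 -81 -1.8 -100 0;0 -81 -1.8 -100 0;0 -81 -1.8 -100 0;0 -81 -1.8 -100 0"

```text
time_s: 10.05
position: [0.4798, 0.2525, 0.0847]
tcp_rot: [[-0.999, 0.04, 0.002], [0.04, 0.999, 0.001], [-0.002, 0.001, -1.0]]
force: [-0.2, -0.4, -1.2]
opening: 0.113
grasp_force: 30.0
```

```bash
python3 - <<'E'
from h import *
s=bot.read_state(); print(s['time_s'],s['position'],s['tcp_rot'][:,1],s['force'],s['moment'])
P=np.array([.4785,.254,.04]); o=[]
for n in ('side','scene'):
    m,im=shot(n,n+'I.png'); T=np.array(m['T']);q=(P-T[:3,3])@T[:3,:3]; u,v=int(m['fx']*q[0]/q[2]+m['cx']),int(m['fy']*q[1]/q[2]+m['cy'])
    o.append(cv2.resize(im[v-45:v+45,u-45:u+45],(400,400),interpolation=cv2.INTER_CUBIC))
cv2.imwrite('pics/ins.png',np.hstack(o))
E
```

```text
10.05 [0.47978511 0.25249834 0.0846722 ] [3.97608197e-02 9.99208930e-01 7.68772839e-04] [-0.16060196 -0.37318664 -1.20548422] [ 0.052805   -0.01742933 -0.01086023]
```

View pics/ins.png

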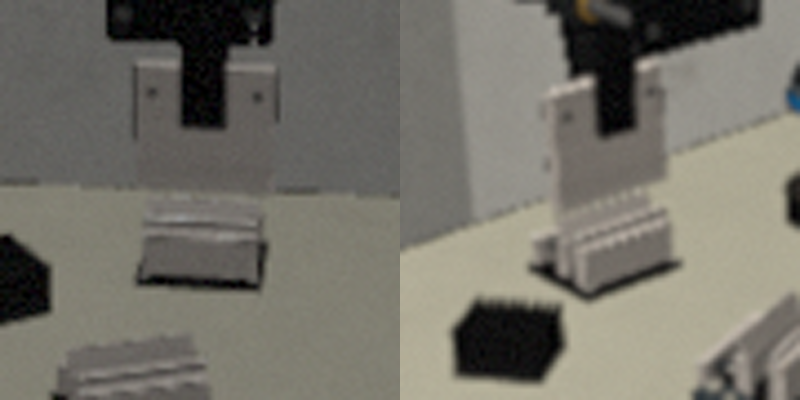

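Request:
drive_tool --deltas "0 -1.5 0 -3 0;0 -1.5 0 -6 0;0 -1.5 0 -9 0;0 -1.5 0 -11 0;0 -1.5 0 -11 0;0 -1.5 0 -11 0"

```text
time_s: 10.75
position: [0.4775, 0.2522, 0.0724]
tcp_rot: [[-0.999, 0.04, -0.0], [0.04, 0.999, -0.0], [0.0, -0.0, -1.0]]
force: [0.4, 0.1, -1.4]
opening: 0.109
grasp_force: 30.0
```

Request:
drive_tool --deltas "0 0 0 -1 0;0 0 0 -2 0;0 0 0 -3 0;0 0 0 -4 0;0 0 0 -4 0"

```text
time_s: 11.25
position: [0.4776, 0.2519, 0.0688]
tcp_rot: [[-0.999, 0.039, 0.0], [0.039, 0.999, -0.001], [-0.0, -0.001, -1.0]]
force: [0.3, -3.0, 2.1]
opening: 0.11
grasp_force: 30.0
```

Request:
drive_tool --deltas "0 0 0 -1 0;0 0 0 -2 0;0 0 0 -2 0"

```text
time_s: 11.55
position: [0.4777, 0.252, 0.0666]
tcp_rot: [[-0.999, 0.04, 0.0], [0.04, 0.999, -0.0], [-0.0, -0.0, -1.0]]
force: [-0.0, -4.3, 3.6]
opening: 0.105
grasp_force: 30.0
```

Request:
drive_tool --deltas "0 0 0 -1 0;0 0 0 -2 0;0 0 0 -3 0;0 0 0 -3 0"

```text
time_s: 11.95
position: [0.4775, 0.2521, 0.0633]
tcp_rot: [[-0.999, 0.04, 0.0], [0.04, 0.999, -0.0], [-0.0, -0.0, -1.0]]
force: [0.7, -4.5, 1.1]
opening: 0.11
grasp_force: 30.0
```

Request:
drive_tool --deltas "0 0 0 -1 0;0 0 0 -2 0;0 0 0 -3 0;0 0 0 -3 0"

```text
time_s: 12.35
position: [0.4771, 0.2521, 0.0601]
tcp_rot: [[-0.999, 0.04, -0.001], [0.04, 0.999, -0.0], [0.001, -0.0, -1.0]]
force: [0.0, -4.9, -0.0]
opening: 0.108
grasp_force: 30.0
```

Request:
drive_tool --deltas "0 0 0 -1 0;0 0 0 -2 0;0 0 0 -3 0;0 0 0 -3 0"

```text
time_s: 12.75
position: [0.4772, 0.2521, 0.0573]
tcp_rot: [[-0.999, 0.04, -0.001], [0.04, 0.999, -0.0], [0.001, -0.0, -1.0]]
force: [-0.8, -4.6, -0.2]
opening: 0.109
grasp_force: 30.0
```

Request:
drive_tool --deltas "0 0 0 -1 0;0 0 0 -2 0;0 0 0 -3 0;0 0 0 -4 0;0 0 0 -4 0;0 0 0 -4 0"

```text
time_s: 13.35
position: [0.4774, 0.2522, 0.0534]
tcp_rot: [[-0.999, 0.04, -0.0], [0.04, 0.999, -0.0], [0.0, -0.0, -1.0]]
force: [0.5, -5.3, -0.7]
opening: 0.106
grasp_force: 30.0
```

Request:
drive_tool --deltas "0 0 0 -0.5 0;0 0 0 -1 0;0 0 0 -1 0;0 0 0 -1 0"

```text
time_s: 13.75
position: [0.4775, 0.2522, 0.0525]
tcp_rot: [[-0.999, 0.04, 0.0], [0.04, 0.999, -0.0], [-0.0, -0.0, -1.0]]
force: [0.4, -5.1, 1.0]
opening: 0.106
grasp_force: 30.0
```

Request:
drive_tool --deltas "0 0 0 -0.5 0;0 0 0 -1 0;0 0 0 -1 0;0 0 0 -1 0"

```text
time_s: 14.15
position: [0.4775, 0.2522, 0.0515]
tcp_rot: [[-0.999, 0.04, 0.0], [0.04, 0.999, 0.0], [-0.0, 0.0, -1.0]]
force: [0.6, -4.6, 2.2]
opening: 0.106
grasp_force: 30.0
```

```bash
cat > f.py <<'E'
from h import *
F=[];Z=[]
for i in range(8): imaging.capture('side'); s=bot.read_state(); F.append(s['force']); Z.append(s['position'][2])
print(s['time_s'],np.mean(F,0).round(2),np.mean(Z).round(5))
E
python3 f.py
```

```text
14.55 [ 0.06 -4.85  0.8 ] 0.05153
```

Request:
drive_tool --deltas "0 0 0 -0.5 0;0 0 0 -0.5 0"

```text
time_s: 14.75
position: [0.4775, 0.2522, 0.051]
tcp_rot: [[-0.999, 0.04, 0.0], [0.04, 0.999, -0.0], [-0.0, -0.0, -1.0]]
force: [-0.3, -4.4, 1.4]
opening: 0.107
grasp_force: 30.0
```

```bash
python3 f.py
```

```text
15.15 [-0.17 -4.63  1.09] 0.05105
```

Request:
drive_tool --deltas "0 0 0 -0.5 0;0 0 0 -0.5 0"

```text
time_s: 15.35
position: [0.4775, 0.2522, 0.0506]
tcp_rot: [[-0.999, 0.04, 0.0], [0.04, 0.999, 0.0], [-0.0, 0.0, -1.0]]
force: [-0.1, -4.9, 0.8]
opening: 0.11
grasp_force: 30.0
```

```bash
python3 f.py
```

```text
15.75 [ 0.28 -4.98  1.34] 0.05054
```

Request:
drive_tool --deltas "0 0 0 -0.5 0;0 0 0 -0.5 0"

```text
time_s: 15.95
position: [0.4775, 0.2522, 0.05]
tcp_rot: [[-0.999, 0.04, -0.0], [0.04, 0.999, -0.0], [0.0, -0.0, -1.0]]
force: [0.1, -6.2, 1.7]
opening: 0.107
grasp_force: 30.0
```

```bash
python3 f.py
```

```text
16.35 [-0.01 -5.09  1.16] 0.05003
```

Request:
drive_tool --deltas "0 0 0 -0.5 0;0 0 0 -0.5 0"

```text
time_s: 16.55
position: [0.4775, 0.2522, 0.0495]
tcp_rot: [[-0.999, 0.04, -0.0], [0.04, 0.999, -0.0], [0.0, -0.0, -1.0]]
force: [0.1, -6.0, 1.3]
opening: 0.104
grasp_force: 30.0
```

```bash
python3 f.py
```

```text
16.95 [ 0.08 -5.14  1.05] 0.04952
```

Request:
drive_tool --deltas "0 0 0 -0.5 0;0 0 0 -0.5 0"

```text
time_s: 17.15
position: [0.4775, 0.2522, 0.0491]
tcp_rot: [[-0.999, 0.04, -0.0], [0.04, 0.999, 0.0], [0.0, 0.0, -1.0]]
force: [0.1, -4.7, 2.9]
opening: 0.107
grasp_force: 30.0
```

```bash
python3 f.py
```

```text
17.55 [-0.5  -5.    2.46] 0.0491
```

Request:
drive_tool --deltas "0 0 0 -0.5 0;0 0 0 -0.5 0"

```text
time_s: 17.75
position: [0.4775, 0.2522, 0.0487]
tcp_rot: [[-0.999, 0.04, 0.0], [0.04, 0.999, -0.0], [-0.0, -0.0, -1.0]]
force: [-0.8, -4.6, 3.1]
opening: 0.109
grasp_force: 30.0
```

```bash
python3 f.py
```

```text
18.15 [-0.66 -5.18  3.67] 0.04871
```

Request:
drive_tool --deltas "0 0 0 -0.6 0;0 0 0 -0.6 0"

```text
time_s: 18.35
position: [0.4775, 0.2522, 0.0483]
tcp_rot: [[-0.999, 0.04, 0.0], [0.04, 0.999, 0.0], [-0.0, 0.0, -1.0]]
force: [-1.7, -3.9, 5.1]
opening: 0.105
grasp_force: 30.0
```

```bash
python3 f.py
```

```text
18.75 [-1.07 -4.93  5.46] 0.04831
```

Request:
drive_tool --deltas "0 0 0 -0.3 0;0 0 0 -0.3 0"

```text
time_s: 18.95
position: [0.4775, 0.2523, 0.0482]
tcp_rot: [[-0.999, 0.04, 0.0], [0.04, 0.999, 0.0], [-0.0, 0.0, -1.0]]
force: [-1.9, -5.2, 6.8]
opening: 0.105
grasp_force: 30.0
```

```bash
python3 f.py
```

```text
19.35 [-1.14 -5.31  6.4 ] 0.04819
```

Request:
drive_tool --deltas "12 0 0 0 0;16 0 0 0 0;22 0 0 0 0;30 0 0 0 0;40 0 0 0 0;40 0 0 0 0;40 0 0 0 0;40 0 0 0 0"

```text
time_s: 20.15
position: [0.4775, 0.2523, 0.0476]
tcp_rot: [[-0.999, 0.04, 0.0], [0.04, 0.999, 0.0], [-0.0, 0.0, -1.0]]
force: [0.3, 0.2, 0.3]
opening: 0.457
grasp_force: 0.0
```

Request:
drive_tool --deltas "40 0 0 5 0;40 0 0 15 0;40 0 0 35 0;40 0 0 70 0;40 0 0 110 0;40 0 0 130 0;40 80 0 130 0;40 80 0 130 0;40 80 0 130 0;40 80 0 130 0;40 80 0 130 0"

```text
time_s: 21.25
position: [0.5558, 0.2521, 0.1776]
tcp_rot: [[-0.999, 0.04, -0.002], [0.04, 0.999, -0.0], [0.002, -0.0, -1.0]]
force: [-0.3, 0.2, -0.6]
opening: 0.463
grasp_force: 0.0
```

```bash
python3 - <<'E'
from h import *
s=bot.read_state(); print(s['time_s'],s['position'],s['opening']*87,s['force'])
m,im=shot('wrist','wF.png')
for z,lo,hi in ((.0765,-.012,.012),):
    R=rect(m,im,(.478,.2521),-2.3,z,.045,.03,.0005); g=R.mean(-1)
    p=g[:,70:110].mean(1); y=30-np.arange(len(p))*.5; print('profile y:',[(a,int(b)) for a,b in zip(y[36:84:1],p[36:84])])
    q=g[58:66].mean(0); d=np.diff(cv2.GaussianBlur(q[None],(7,1),0)[0]); x=-45+np.arange(len(d))*.5; print('x edges',x[:60][np.abs(d[:60]).argmax()],x[120:][np.abs(d[120:]).argmax()])
o,P=[],np.array([.4785,.254,.045])
for n in ('side','scene'):
    c,im=shot(n,n+'F.png'); T=np.array(c['T']);q=(P-T[:3,3])@T[:3,:3]; u,v=int(c['fx']*q[0]/q[2]+c['cx']),int(c['fy']*q[1]/q[2]+c['cy'])
E
```

```text
21.25 [0.55580198 0.25209535 0.17757845] 40.30238759100889 [-0.26424848  0.16978671 -0.56430813]
profile y: [(np.float64(12.0), 159), (np.float64(11.5), 168), (np.float64(11.0), 159), (np.float64(10.5), 136), (np.float64(10.0), 116), (np.float64(9.5), 106), (np.float64(9.0), 104), (np.float64(8.5), 104), (np.float64(8.0), 104), (np.float64(7.5), 103), (np.float64(7.0), 102), (np.float64(6.5), 101), (np.float64(6.0), 108), (np.float64(5.5), 136), (np.float64(5.0), 170), (np.float64(4.5), 182), (np.float64(4.0), 185), (np.float64(3.5), 182), (np.float64(3.0), 181), (np.float64(2.5), 180), (np.float64(2.0), 180), (np.float64(1.5), 180), (np.float64(1.0), 180), (np.float64(0.5), 180), (np.float64(0.0), 180), (np.float64(-0.5), 180), (np.float64(-1.0), 180), (np.float64(-1.5), 181), (np.float64(-2.0), 181), (np.float64(-2.5), 181), (np.float64(-3.0), 179), (np.float64(-3.5), 165), (np.float64(-4.0), 142), (np.float64(-4.5), 126), (np.float64(-5.0), 123), (np.float64(-5.5), 133), (np.float64(-6.0), 147), (np.float64(-6.5), 162), (np.float64(-7.0), 171), (np.float64(-7.5), 170), (np.float64(-8.0), 169), (np.float64(-8.5), 170), (np.float64(-9.0), 172), (np.float64(-9.5), 174), (np.float64(-10.0), 145), (np.float64(-10.5), 98), (np.float64(-11.0), 66), (np.float64(-11.5), 49)]
x edges -35.5 33.5
```

```bash
python3 -c "
from rig import bot; print(bot.hand_in())"
```

```text
the job is handed in; nothing more can be done
None
```

The plate measured about 9.4 mm thick; it stands upright in the narrow clip, about 1 to 1.5 mm off centre along the slot, with the floor pressed in about 1.06 mm (judged from the wrist force), then released and handed in at about 21 s; no verdict was returned.

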